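# Find the rocking corner of the brush jig and flatten its shim

### The arm

A 6-joint arm with a two-finger parallel gripper is mounted at the origin on the work surface. World frame = base frame: x ahead of the robot, y to its left, z up, the work surface at z = 0. Lengths are in mm, angles in rad, forces in N, time in s.
With the tool pointing down it reaches from about 350 to 975 mm from the base axis. Payload 7.1 kg.
Tool frame: the origin (TCP) lies at the very end of the fingers, on their centre line; the grasp point (between the pads) lies 19 mm behind it (ctrl.tcp_to_grasp is the distance from the TCP to the grasp point, in mm); z points along the fingers, x is the direction in which the jaws open and shut, and the axes are right-handed (so a half turn about z gives the same grasp; the last joint's range is limited). The gripper opens to 88 mm and grips with 3 to 60 N. Pads are 20 mm wide; open, the fingers measure 115 mm over their backs; the gripper's body (75 mm by 178 mm) begins 61 mm behind the grasp point.
Start: joints at [-1.221, 0.423, 1.63, -0, 1.089, -0.019], TCP at [225.327, -582.952, 222.675] pointing down, gripper open.
Joint ranges: [-3, 3], [-0.9, 2.11], [0.09, 2.58], [-1.31, 4.45], [0.11, 2.69], [-2.54, 2.54]. Speed limits (rad/s): [2.39, 2.39, 3.01, 3.14, 3.14, 3.14].

### API

Orientations are given as a rotation vector (axis times angle).
In Python, from workcell import get_obs, viewer, ctrl, masks_of gives the robot as it stands. The module is installed in compiled form; this text tells all that it offers.
- The arm moves only by the shell command python3 -m inch 'ROWS'. ROWS is JSON, a list of rows, each an object of numbers: "tx", "ty", "tz": the shift along the tool's x, y, z in cm; "ax", "ay", "az": the turn, a rotation vector about the tool's x, y, z in degrees; "jaw": the opening, from 0 (shut) to 1 (fully open). In form: [{"tx": .., "ty": .., "tz": .., "ax": .., "ay": .., "az": .., "jaw": ..}, ...]. A call has 1 to 12 rows; each row shifts and turns the commanded pose from where the row before left it, along the tool's axes as they then stand; what a row does not reach is not made up. A row lasts 1/8 s, in which the tool goes at most 62.5 mm and 10.7 degrees, less where a joint would pass 70% of its speed; a pose out of reach is approached as far as the arm can. A call is refused whole if a number of a shift passes 6.25 or a number of a turn 10.7, either way. A call with a gripper value outside its range is refused whole. The fingers move at their own pace and stop on an object; the grip force is fixed at half the most. Time passes only in rows, so rows that do not move let the fingers close. It gives the time, the measured TCP pose, the force and the opening at its end, in the units of the state.
- get_obs(): the state, without advancing time (a new reading comes with each control period).
- viewer.get_image(name): name is "scene" or "top" or "wrist"; returns (picture, depth): 420x560x3 uint8, red, green, blue; 420x560 float32, mm along the optical axis (not along the pixel's ray), 0 where there is no reading.
- viewer.get_calibration(name): a dict with "fx", "fy", "cx", "cy" (pixels), "rvec" (rotation vector, rad) and "tvec" (3), from world to camera coordinates, as OpenCV has them. Camera axes: x right, y down, z forward; pixel columns grow to the right and rows downward; lengths in mm; the calibration is good to about 2 mm. A picture is of the moment at which its call begins: read the wrist's pose just before it. get_calibration takes no time and is no camera call; for the wrist camera it gives the pose at the moment of the call.
- ctrl.close_job(): hands the job in, once; it reports no verdict.
Trained networks look in the newest picture that a camera, given by its name, has taken for a name from the list of things; names that differ only in an ending like _2 or _b are one class to them, and where a whole thing is asked for, a point or a joint stands for the part that bears it (a point fixed in the world has none). Each returns a list of dicts, best first, with "score" (0 to 1); they miss things now and then, are a little off and sometimes report something else, mostly with a low value. They report only what shows in the picture. A call takes as long as a camera call. They do not tell look-alikes from the thing itself.
- masks_of(camera, thing): "pixels" (420x560 bool, what is visible of it) and "location" ([column, row] in pixels, amid what is visible of it).
The state is a dict: "t": time; "qpos": joint angles; "qvel": joint speeds; "joint_torque": joint torques, N m; "ee_pos": TCP position; "orientation": TCP orientation; "ft_force": force on the tool from outside, world axes, zero at the start; "moment": the same for the moment, N m; "width": finger opening in mm.
Only numpy, scipy, OpenCV 4.12 (cv2) and the standard library are available. Lean on these libraries where they do the work, as an engineer would, in place of code of your own. Each camera call takes 0.05 s, during which the arm holds its last target. There are 200 camera calls.

### The job

One corner of the aluminium jig plate on the brush-maker's bench rocks. Press the plate's corners down one at a time with the fingertips to find the one that gives way, then press the shim that sticks up beside that corner down flat. Leave the other three shims standing and the things around alone, and do not lift the plate or push it off its place.

Things in the scene. Friction and masses are not known exactly. Their poses are not given: they have to be found in the camera images.
- plate: jig plate: loose aluminium plate, 10 mm thick, 164 (x) by 80 mm (y), two rows of brass-rimmed holes; at each corner an ear, 34 mm along x, reaches sideways to 96 mm from the midline. Rests level by its weight (0.9 kg) on four feet on a dark wooden board. Origin: centre of its underside, 36 mm above the table; z up, x away from the robot within 0.3 rad. Just one corner rocks, a different one each run
- corner_near_left (a point): where to press the plate's near left ear (as seen from the robot, left is +y): point on its top face, over its foot, 46 mm above the table, 58 mm in x and 75 mm in y from the plate's origin. On a firm foot the ear yields under 1.5 mm at 15 N; the corner that rocks sinks about 4 mm under 6 N, and springs back when let go
- corner_near_right (a point): where to press the plate's near right ear (as seen from the robot, left is +y): point on its top face, over its foot, 46 mm above the table, 58 mm in x and 75 mm in y from the plate's origin. On a firm foot the ear yields under 1.5 mm at 15 N; the corner that rocks sinks about 4 mm under 6 N, and springs back when let go
- corner_far_left (a point): where to press the plate's far left ear (as seen from the robot, left is +y): point on its top face, over its foot, 46 mm above the table, 58 mm in x and 75 mm in y from the plate's origin. On a firm foot the ear yields under 1.5 mm at 15 N; the corner that rocks sinks about 4 mm under 6 N, and springs back when let go
- corner_far_right (a point): where to press the plate's far right ear (as seen from the robot, left is +y): point on its top face, over its foot, 46 mm above the table, 58 mm in x and 75 mm in y from the plate's origin. On a firm foot the ear yields under 1.5 mm at 15 N; the corner that rocks sinks about 4 mm under 6 N, and springs back when let go
- shim_tip_1 (a point): point on top of a shim, on its midline, 46 mm from its hinge. A shim is a brass leaf, 18 mm wide, 52 mm long, 3 mm thick, that slopes up from the near (plate -x) edge of its ear, hinged there 35.5 mm above the table. When flat this point is at 35.5 mm height, 66 mm along plate -x from the ear's press point; standing, 60 to 64 mm from it and about 17 to 22 mm higher
- shim_1 (a joint): angle of the shim with point shim_tip_1, in rad: 0 = standing at its steepest (29 degrees), 0.5 = flat. Starts at 0 to 0.12. Pressed down near the tip it moves under about 5 N and stays where it is left. At the rocking corner it goes down to flat, against a hard stop; at a firm corner there is no gap for it and it jams at 0.3. Which numbered shim sits at which corner changes from run to run
- shim_tip_2 (a point): point on top of a shim, on its midline, 46 mm from its hinge. A shim is a brass leaf, 18 mm wide, 52 mm long, 3 mm thick, that slopes up from the near (plate -x) edge of its ear, hinged there 35.5 mm above the table. When flat this point is at 35.5 mm height, 66 mm along plate -x from the ear's press point; standing, 60 to 64 mm from it and about 17 to 22 mm higher
- shim_2 (a joint): angle of the shim with point shim_tip_2, in rad: 0 = standing at its steepest (29 degrees), 0.5 = flat. Starts at 0 to 0.12. Pressed down near the tip it moves under about 5 N and stays where it is left. At the rocking corner it goes down to flat, against a hard stop; at a firm corner there is no gap for it and it jams at 0.3. Which numbered shim sits at which corner changes from run to run
- shim_tip_3 (a point): point on top of a shim, on its midline, 46 mm from its hinge. A shim is a brass leaf, 18 mm wide, 52 mm long, 3 mm thick, that slopes up from the near (plate -x) edge of its ear, hinged there 35.5 mm above the table. When flat this point is at 35.5 mm height, 66 mm along plate -x from the ear's press point; standing, 60 to 64 mm from it and about 17 to 22 mm higher
- shim_3 (a joint): angle of the shim with point shim_tip_3, in rad: 0 = standing at its steepest (29 degrees), 0.5 = flat. Starts at 0 to 0.12. Pressed down near the tip it moves under about 5 N and stays where it is left. At the rocking corner it goes down to flat, against a hard stop; at a firm corner there is no gap for it and it jams at 0.3. Which numbered shim sits at which corner changes from run to run
- shim_tip_4 (a point): point on top of a shim, on its midline, 46 mm from its hinge. A shim is a brass leaf, 18 mm wide, 52 mm long, 3 mm thick, that slopes up from the near (plate -x) edge of its ear, hinged there 35.5 mm above the table. When flat this point is at 35.5 mm height, 66 mm along plate -x from the ear's press point; standing, 60 to 64 mm from it and about 17 to 22 mm higher
- shim_4 (a joint): angle of the shim with point shim_tip_4, in rad: 0 = standing at its steepest (29 degrees), 0.5 = flat. Starts at 0 to 0.12. Pressed down near the tip it moves under about 5 N and stays where it is left. At the rocking corner it goes down to flat, against a hard stop; at a firm corner there is no gap for it and it jams at 0.3. Which numbered shim sits at which corner changes from run to run
- bowl: loose blue ceramic bowl, 124 mm across, 60 mm high, left of the jig; leave it alone. Origin: centre of its underside
- jar: loose amber glass jar, 56 mm across, 70 mm high, right of the jig; leave it alone. Origin: centre of its underside
- block: loose wooden brush blank, 45 x 90 x 30 mm, beyond the jig; leave it alone. Origin: centre of its underside
Not all that is in view belongs to the job. Of the things like the plate, leave any that is pink; of the rest the smaller one is meant.

How it is judged:
By the outcome, as a careful person would: the job done as asked, in the order asked, and still so for the second after the job is handed in, with the robot touching nothing.
It also fails if it takes over 48 s, if anything falls off the work surface, if the arm or the gripper's body presses on something with over 40 N, if the wrist force passes 120 N, or if a joint passes its speed limit or range.

## Working session

There is one attempt and no reset: what is moved stays moved. The work goes in short steps, Python scripts to look and compute and a shell command to move; the robot and the scene stay as the last step left them, time stands still between calls to the robot, and variables do not carry over. Pictures are saved under pics/ and viewed, about 8 in all and at most 12, crops included, and the job is handed in when it is done.

```bash
mkdir -p pics; cat > h.py <<'E'
import numpy as np, cv2
from workcell import get_obs, viewer, ctrl, masks_of
def look(n,f=None):
    im,d=viewer.get_image(n); c=viewer.get_calibration(n)
    if f: cv2.imwrite('pics/'+f,im[:,:,::-1])
    return im,d,c
def pts(d,c,m):
    v,u=np.nonzero(m&(d>0)); z=d[v,u]
    p=np.stack([(u-c['cx'])/c['fx']*z,(v-c['cy'])/c['fy']*z,z],1)
    R=cv2.Rodrigues(np.array(c['rvec'],float))[0]
    return (p-np.array(c['tvec']).ravel())@R
E
python3 - <<'E'
from h import *
o=get_obs();print(o['t'],o['ee_pos'],o['orientation'],o['ft_force'])
for n in ['top','scene']:
    im,d,c=look(n,n+'1.png')
    for t in (['plate','shim_tip_1'] if n=='top' else ['plate']):
        for m in masks_of(n,t):
            p=pts(d,c,m['pixels']); print(n,t,m['score'],m['location'],m['pixels'].sum(),np.median(p,0).round(),p.min(0).round(),p.max(0).round())
E
```

```text
0.0 [ 225.1615251  -582.43763677  221.91555077] [-2.59041916e+00  1.77591466e+00  1.90158458e-03] [ 0.2534517  -0.72957956  0.30033562]
top plate 0.85 [157.7, 334.5] 6322 [234. 334.  12.] [135. 211.  -4.] [349. 467.  18.]
top plate 0.8 [319.7, 186.0] 3679 [581. -68.  45.] [ 485. -183.   14.] [689.  41.  51.]
top shim_tip_1 0.69 [363.5, 222.0] 131 [ 508. -169.   45.] [ 485. -182.   26.] [ 534. -157.   55.]
top shim_tip_1 0.61 [304.2, 237.4] 210 [461. -27.  41.] [436. -44.  15.] [489. -10.  56.]
top shim_tip_1 0.54 [346.8, 174.0] 148 [ 620. -134.   45.] [ 595. -147.   27.] [ 645. -120.   61.]
top shim_tip_1 0.46 [288.2, 191.5] 125 [575.   8.  45.] [551.  -4.  26.] [602.  23.  58.]
scene plate 0.84 [408.8, 204.1] 2404 [270. 340.  10.] [113. 214.  -6.] [352. 461.  17.]
scene plate 0.67 [208.2, 172.3] 1134 [ 261. -303.    7.] [ 136. -413.   -4.] [ 369. -205.   13.]
scene plate 0.66 [249.0, 244.0] 2399 [601. -63.  44.] [ 467. -192.   13.] [683.  47.  48.]
scene plate 0.66 [220.8, 215.7] 85 [ 505. -168.   45.] [ 484. -180.   35.] [ 524. -157.   54.]
```

View pics/top1.png

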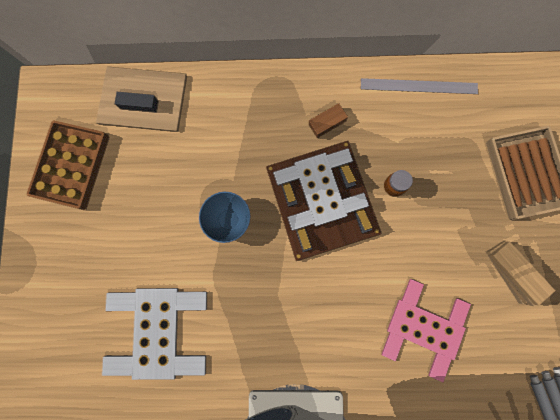

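```bash
python3 - <<'E'
from h import *
im,d,c=look('top')
ms=[m for m in masks_of('top','plate') if abs(m['location'][0]-320)<20]
p=pts(d,c,ms[0]['pixels']); q=p[abs(p[:,2]-46)<4]
# fit full known outline: plate template vs top-face points
r=cv2.minAreaRect(q[:,:2].astype(np.float32)); print(r,len(q))
A=p=pts(d,c,np.ones(d.shape,bool))
A=A[(abs(A[:,2]-46)<3.5)&(A[:,0]>430)&(A[:,0]<720)&(A[:,1]<80)&(A[:,1]>-220)]
from scipy.optimize import minimize
def cost(v):
    co,s=np.cos(v[2]),np.sin(v[2]); e=(q[:,:2]-v[:2])@np.array([[co,-s],[s,co]])
    x,y=abs(e[:,0]),abs(e[:,1])
    main=np.maximum(np.maximum(x-82,y-40),0); ear=np.maximum(np.maximum(x-82,np.maximum(y-96,41-x)),0)
    return (np.minimum(np.minimum(main,ear),8)**2).mean()
best=min((minimize(cost,[581,-68,a],method='Nelder-Mead') for a in (-.3,-.15,0,.15,.3)),key=lambda r:r.fun)
x,y,a=best.x;print(best.x,best.fun,np.median(q[:,2]))
R=np.array([[np.cos(a),-np.sin(a)],[np.sin(a),np.cos(a)]])
for n,s in dict(NL=(-58,75),NR=(-58,-75),FL=(58,75),FR=(58,-75)).items():
    print(n,(R@s+[x,y]).round(1),'shim',(R@[s[0]-62,s[1]]+[x,y]).round(1))
E
```

```text
((581.9736328125, -67.85904693603516), (162.1867218017578, 190.13156127929688), 17.393178939819336) 3337
[ 5.82730084e+02 -6.83105953e+01  3.02739987e-01] 2.5063803681395143e-05 45.55192955480842
NL [505. -14.] shim [445.8 -32.5]
NR [ 549.7 -157.2] shim [ 490.5 -175.7]
FL [615.7  20.6] shim [556.6   2.1]
FR [ 660.5 -122.6] shim [ 601.3 -141.1]
```

```bash
python3 -m inch '[{"az":3.85,"jaw":0},{"tx":-2.0,"ty":-2.9,"jaw":0},{"tx":-2.8,"ty":-3.95,"jaw":0},{"tx":-2.8,"ty":-3.95,"jaw":0},{"tx":-2.8,"ty":-3.95,"jaw":0},{"tx":-2.8,"ty":-3.95,"jaw":0},{"tx":-2.8,"ty":-3.95,"jaw":0},{"tx":-2.8,"ty":-3.95,"jaw":0},{"tx":-2.8,"ty":-3.95,"jaw":0},{"tx":-2.8,"ty":-3.95,"jaw":0},{"tx":-2.8,"ty":-3.95,"jaw":0},{"tx":-2.8,"ty":-3.95,"jaw":0}]'
cat > w.py <<'E'
from h import *
O=np.array([582.7,-68.3]);a=.3027
R=np.array([[np.cos(a),-np.sin(a)],[np.sin(a),np.cos(a)]])
o=get_obs();T=cv2.Rodrigues(np.array(o['orientation']))[0]
print('t',round(o['t'],2),'plate xy',(R.T@(np.array(o['ee_pos'][:2])-O)).round(1),'z',round(o['ee_pos'][2],1),'F',np.round(o['ft_force'],1),'w',round(o['width'],1))
print('toolx in plate',(R.T@T[:2,0]).round(3),'toolz',T[:,2].round(3))
E
python3 w.py
```

```text
t 0.35 plate xy [-494.6 -384.6] z 222.5 F [-0.1 -0.1  0.9] w 87.5
toolx in plate [ 0.066 -0.998] toolz [-0.  0. -1.]$[0]: bad value
```

```bash
python3 -m inch '[{"tx":0,"ty":0,"tz":0,"ax":0,"ay":0,"az":3.8,"jaw":0.0}]' ; python3 -m inch '[{"tx":-1.0,"ty":-1.0,"jaw":0.0}]'; python3 w.py
```

```text
t: 0.48
ee_pos: [225.3, -582.9, 222.6]
orientation: [-2.529, 1.863, 0.0]
ft_force: [0.2, 0.8, 0.1]
width: 80.9
t 0.47 plate xy [-494.5 -384.6] z 222.6 F [0.2 0.8 0.1] w 80.9
toolx in plate [-0.002 -1.   ] toolz [-0.  0. -1.]$[0]: bad value
```

```bash
python3 -m inch '[{"tx":-2.0,"ty":-2.9,"tz":0,"ax":0,"ay":0,"az":0,"jaw":0},{"tx":-2.8,"ty":-3.95,"tz":0,"ax":0,"ay":0,"az":0,"jaw":0},{"tx":-2.8,"ty":-3.95,"tz":0,"ax":0,"ay":0,"az":0,"jaw":0},{"tx":-2.8,"ty":-3.95,"tz":0,"ax":0,"ay":0,"az":0,"jaw":0},{"tx":-2.8,"ty":-3.95,"tz":0,"ax":0,"ay":0,"az":0,"jaw":0},{"tx":-2.8,"ty":-3.95,"tz":0,"ax":0,"ay":0,"az":0,"jaw":0},{"tx":-2.8,"ty":-3.95,"tz":0,"ax":0,"ay":0,"az":0,"jaw":0},{"tx":-2.8,"ty":-3.95,"tz":0,"ax":0,"ay":0,"az":0,"jaw":0},{"tx":-2.8,"ty":-3.95,"tz":0,"ax":0,"ay":0,"az":0,"jaw":0},{"tx":-2.8,"ty":-3.95,"tz":0,"ax":0,"ay":0,"az":0,"jaw":0},{"tx":-2.8,"ty":-3.95,"tz":0,"ax":0,"ay":0,"az":0,"jaw":0},{"tx":0,"ty":0,"tz":0,"ax":0,"ay":0,"az":0,"jaw":0}]'; python3 w.py
```

```text
t: 1.98
ee_pos: [542.3, -168.0, 222.7]
orientation: [-2.534, 1.856, -0.001]
ft_force: [0.5, -0.0, 0.4]
width: 0.4
t 1.98 plate xy [-68.3 -83.1] z 222.7 F [ 0.5 -0.   0.4] w 0.4
toolx in plate [ 0.004 -1.   ] toolz [ 0.001  0.    -1.   ]
```

```bash
python3 - <<'E'
from h import *
im,d,c=look('wrist','w1.png')
p=pts(d,c,np.ones(d.shape,bool)); 
O=np.array([582.7,-68.3]);a=.3027
R=np.array([[np.cos(a),-np.sin(a)],[np.sin(a),np.cos(a)]])
q=np.c_[(p[:,:2]-O)@R,p[:,2]]
ear=q[(abs(q[:,2]-46)<3)&(abs(q[:,1]+72)<15)&(abs(q[:,0]+58)<25)]
if len(ear): print('NR ear x', np.percentile(ear[:,0],[1,99]),np.median(ear[:,2]))
e=q[(abs(q[:,2]-46)<3)&(abs(q[:,0]+58)<12)]
if len(e): print('y',np.percentile(e[:,1],[.5,99.5]))
E
```

```text
NR ear x [-77.14089753 -44.1277469 ] 45.89684737152178
y [-159.92423348   96.63399738]
```

View pics/w1.png

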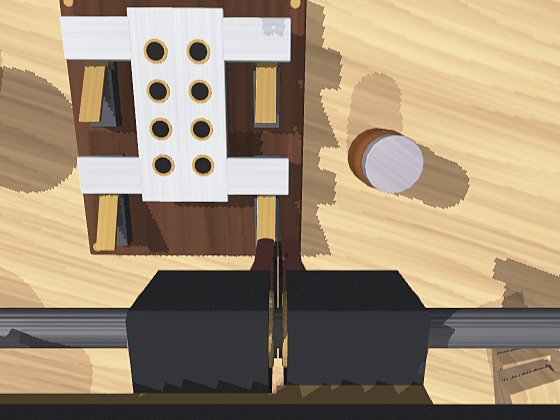

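```bash
python3 -m inch '[{"tx":-0.8,"ty":-1.0,"tz":4,"ax":0,"ay":0,"az":0,"jaw":0},{"tx":0,"ty":0,"tz":5,"ax":0,"ay":0,"az":0,"jaw":0},{"tx":0,"ty":0,"tz":5,"ax":0,"ay":0,"az":0,"jaw":0},{"tx":0,"ty":0,"tz":2.5,"ax":0,"ay":0,"az":0,"jaw":0},{"tx":0,"ty":0,"tz":0.3,"ax":0,"ay":0,"az":0,"jaw":0},{"tx":0,"ty":0,"tz":0,"ax":0,"ay":0,"az":0,"jaw":0},{"tx":0,"ty":0,"tz":0,"ax":0,"ay":0,"az":0,"jaw":0}]'; python3 w.py
```

```text
t: 2.9
ee_pos: [548.7, -160.3, 56.2]
orientation: [-2.53, 1.861, -0.004]
ft_force: [0.4, -0.9, -0.1]
width: 0.4
t 2.9 plate xy [-59.8 -77.7] z 56.2 F [ 0.4 -0.9 -0.1] w 0.4
toolx in plate [-0.001 -1.   ] toolz [ 0.002 -0.001 -1.   ]
```

```bash
python3 -m inch '[{"tx":0,"ty":0,"tz":0.3,"ax":0,"ay":0,"az":0,"jaw":0},{"tx":0,"ty":0,"tz":0.1,"ax":0,"ay":0,"az":0,"jaw":0},{"tx":0,"ty":0,"tz":0,"ax":0,"ay":0,"az":0,"jaw":0}]'; python3 w.py
```

```text
t: 3.28
ee_pos: [547.9, -159.6, 50.8]
orientation: [-2.531, 1.861, -0.0]
ft_force: [0.5, 0.6, 0.7]
width: 0.5
t 3.27 plate xy [-60.4 -76.8] z 50.8 F [0.5 0.6 0.7] w 0.5
toolx in plate [-0. -1.] toolz [ 0. -0. -1.]
```

```bash
N='[{"tx":0,"ty":0,"tz":0.3,"ax":0,"ay":0,"az":0,"jaw":0},{"tx":0,"ty":0,"tz":0,"ax":0,"ay":0,"az":0,"jaw":0}]'; true; python3 -m inch '[{"tx":0,"ty":0,"tz":0.3,"ax":0,"ay":0,"az":0,"jaw":0},{"tx":0,"ty":0,"tz":0.1,"ax":0,"ay":0,"az":0,"jaw":0},{"tx":0,"ty":0,"tz":0,"ax":0,"ay":0,"az":0,"jaw":0}]'; python3 -m inch '[{"tx":0,"ty":0,"tz":0.1,"ax":0,"ay":0,"az":0,"jaw":0},{"tx":0,"ty":0,"tz":0,"ax":0,"ay":0,"az":0,"jaw":0}]'
```

```text
t: 3.65
ee_pos: [547.8, -159.6, 46.5]
orientation: [2.531, -1.861, -0.0]
ft_force: [-0.4, -0.4, 0.3]
width: 0.7
t: 3.9
ee_pos: [547.9, -159.6, 46.3]
orientation: [-2.531, 1.861, -0.0]
ft_force: [-2.5, 1.7, 7.2]
width: 0.4
```

```bash
python3 -m inch '[{"tx":0,"ty":0,"tz":0.1,"ax":0,"ay":0,"az":0,"jaw":0},{"tx":0,"ty":0,"tz":0,"ax":0,"ay":0,"az":0,"jaw":0}]'; python3 -m inch '[{"tx":0,"ty":0,"tz":0.1,"ax":0,"ay":0,"az":0,"jaw":0},{"tx":0,"ty":0,"tz":0,"ax":0,"ay":0,"az":0,"jaw":0}]'
```

```text
t: 4.15
ee_pos: [548.0, -159.7, 46.3]
orientation: [-2.531, 1.861, -0.0]
ft_force: [-5.0, 0.9, 17.4]
width: 0.4
t: 4.4
ee_pos: [548.0, -159.7, 46.2]
orientation: [-2.531, 1.861, -0.0]
ft_force: [-7.7, 2.8, 26.2]
width: 0.5
```

```bash
python3 -m inch '[{"tx":0,"ty":0,"tz":-0.5,"ax":0,"ay":0,"az":0,"jaw":0},{"tx":0,"ty":0,"tz":-4.5,"ax":0,"ay":0,"az":0,"jaw":0},{"tx":-0.2,"ty":-3.85,"tz":0,"ax":0,"ay":0,"az":0,"jaw":0},{"tx":0,"ty":-4,"tz":0,"ax":0,"ay":0,"az":0,"jaw":0},{"tx":0,"ty":-4,"tz":0,"ax":0,"ay":0,"az":0,"jaw":0},{"tx":0,"ty":0,"tz":0,"ax":0,"ay":0,"az":0,"jaw":0},{"tx":0,"ty":0,"tz":4.1,"ax":0,"ay":0,"az":0,"jaw":0},{"tx":0,"ty":0,"tz":0.4,"ax":0,"ay":0,"az":0,"jaw":0},{"tx":0,"ty":0,"tz":0.1,"ax":0,"ay":0,"az":0,"jaw":0},{"tx":0,"ty":0,"tz":0,"ax":0,"ay":0,"az":0,"jaw":0},{"tx":0,"ty":0,"tz":0,"ax":0,"ay":0,"az":0,"jaw":0}]'; python3 w.py
```

```text
t: 5.78
ee_pos: [660.9, -122.7, 48.8]
orientation: [-2.53, 1.861, -0.002]
ft_force: [0.1, -0.6, -0.1]
width: 0.4
t 5.78 plate xy [ 58.5 -75.3] z 48.8 F [ 0.1 -0.6 -0.1] w 0.4
toolx in plate [-0. -1.] toolz [ 0.002 -0.    -1.   ]
```

```bash
python3 -m inch '[{"tx":0,"ty":0,"tz":0.2,"ax":0,"ay":0,"az":0,"jaw":0},{"tx":0,"ty":0,"tz":0.1,"ax":0,"ay":0,"az":0,"jaw":0},{"tx":0,"ty":0,"tz":0,"ax":0,"ay":0,"az":0,"jaw":0}]'; python3 -m inch '[{"tx":0,"ty":0,"tz":0.1,"ax":0,"ay":0,"az":0,"jaw":0},{"tx":0,"ty":0,"tz":0,"ax":0,"ay":0,"az":0,"jaw":0}]'
```

```text
t: 6.15
ee_pos: [661.0, -122.6, 45.3]
orientation: [-2.53, 1.861, -0.002]
ft_force: [0.1, 0.1, 4.9]
width: 0.8
t: 6.4
ee_pos: [661.1, -122.7, 44.4]
orientation: [-2.53, 1.861, -0.002]
ft_force: [-1.3, -0.9, 6.0]
width: 0.3
```

```bash
python3 -m inch '[{"tx":0,"ty":0,"tz":0.1,"ax":0,"ay":0,"az":0,"jaw":0},{"tx":0,"ty":0,"tz":0,"ax":0,"ay":0,"az":0,"jaw":0}]'
```

```text
t: 6.65
ee_pos: [661.2, -122.7, 43.6]
orientation: [-2.53, 1.861, -0.003]
ft_force: [-0.4, -1.3, 7.4]
width: 0.3
```

```bash
python3 -m inch '[{"tx":0,"ty":0,"tz":0.2,"ax":0,"ay":0,"az":0,"jaw":0},{"tx":0,"ty":0,"tz":0,"ax":0,"ay":0,"az":0,"jaw":0}]'; python3 -m inch '[{"tx":0,"ty":0,"tz":-0.5,"ax":0,"ay":0,"az":0,"jaw":0},{"tx":0,"ty":0,"tz":-4.5,"ax":0,"ay":0,"az":0,"jaw":0},{"tx":0,"ty":2,"tz":0,"ax":0,"ay":0,"az":0,"jaw":0},{"tx":0,"ty":4,"tz":0,"ax":0,"ay":0,"az":0,"jaw":0},{"tx":0,"ty":0,"tz":0,"ax":0,"ay":0,"az":0,"jaw":0},{"tx":0,"ty":0,"tz":0,"ax":0,"ay":0,"az":0,"jaw":0}]'; python3 w.py
python3 - <<'E'
from h import *
im,d,c=look('top')
O=np.array([582.7,-68.3]);a=.3027
R=np.array([[np.cos(a),-np.sin(a)],[np.sin(a),np.cos(a)]])
for m in masks_of('top','shim_tip_1'):
    p=pts(d,c,m['pixels']);q=(p[:,:2]-O)@R
    print(m['score'],np.median(q,0).round(),q.min(0).round(),q.max(0).round(),p[:,2].max())
E
```

```text
t: 6.9
ee_pos: [661.3, -122.8, 42.8]
orientation: [-2.53, 1.861, -0.003]
ft_force: [-3.0, -0.1, 14.7]
width: 0.5
t: 7.65
ee_pos: [603.9, -140.4, 90.8]
orientation: [-2.53, 1.861, -0.001]
ft_force: [0.4, -0.4, 0.2]
width: 0.4
t 7.65 plate xy [ -1.3 -75.1] z 90.8 F [ 0.4 -0.4  0.2] w 0.4
toolx in plate [-0.001 -1.   ] toolz [ 0.001 -0.    -1.   ]
0.52 [-102.   76.] [-126.   68.] [-76.  83.] 55.83814899548591
0.51 [15. 76.] [-10.  67.] [42. 85.] 59.436376874310994
```

```bash
python3 -m inch '[{"tx":0,"ty":0.2,"tz":2,"ax":0,"ay":0,"az":0,"jaw":0},{"tx":0,"ty":0,"tz":1,"ax":0,"ay":0,"az":0,"jaw":0},{"tx":0,"ty":0,"tz":0.5,"ax":0,"ay":0,"az":0,"jaw":0},{"tx":0,"ty":0,"tz":0.5,"ax":0,"ay":0,"az":0,"jaw":0},{"tx":0,"ty":0,"tz":0.4,"ax":0,"ay":0,"az":0,"jaw":0},{"tx":0,"ty":0,"tz":0.3,"ax":0,"ay":0,"az":0,"jaw":0},{"tx":0,"ty":0,"tz":0.3,"ax":0,"ay":0,"az":0,"jaw":0},{"tx":0,"ty":0,"tz":0,"ax":0,"ay":0,"az":0,"jaw":0}]'; python3 w.py
```

```text
t: 8.75
ee_pos: [601.4, -140.8, 40.3]
orientation: [-2.53, 1.861, -0.0]
ft_force: [-0.8, 0.1, 0.0]
width: 0.7
t 8.75 plate xy [ -3.8 -74.8] z 40.3 F [-0.8  0.1  0. ] w 0.7
toolx in plate [-0. -1.] toolz [ 0.  0. -1.]
```

```bash
python3 -m inch '[{"tx":0,"ty":0,"tz":0.2,"ax":0,"ay":0,"az":0,"jaw":0},{"tx":0,"ty":0,"tz":0.2,"ax":0,"ay":0,"az":0,"jaw":0},{"tx":0,"ty":0,"tz":0,"ax":0,"ay":0,"az":0,"jaw":0}]'; python3 w.py
```

```text
t: 9.12
ee_pos: [601.5, -140.9, 36.6]
orientation: [-2.531, 1.861, -0.001]
ft_force: [-0.4, -0.8, 2.3]
width: 0.3
t 9.12 plate xy [ -3.7 -74.9] z 36.6 F [-0.4 -0.8  2.3] w 0.3
toolx in plate [-0. -1.] toolz [ 0.001 -0.    -1.   ]
```

```bash
python3 -m inch '[{"tx":0,"ty":0,"tz":0.1,"ax":0,"ay":0,"az":0,"jaw":0},{"tx":0,"ty":0,"tz":0.1,"ax":0,"ay":0,"az":0,"jaw":0},{"tx":0,"ty":0,"tz":0,"ax":0,"ay":0,"az":0,"jaw":0}]'; python3 -m inch '[{"tx":0,"ty":0,"tz":0.1,"ax":0,"ay":0,"az":0,"jaw":0},{"tx":0,"ty":0,"tz":0,"ax":0,"ay":0,"az":0,"jaw":0}]'
```

```text
t: 9.5
ee_pos: [601.5, -140.9, 35.5]
orientation: [-2.53, 1.861, -0.001]
ft_force: [-3.5, 0.2, 10.2]
width: 0.6
t: 9.75
ee_pos: [601.5, -141.0, 35.2]
orientation: [-2.531, 1.861, -0.001]
ft_force: [-4.9, -0.4, 16.5]
width: 0.3
```

```bash
python3 -m inch '[{"tx":0,"ty":0,"tz":0.1,"ax":0,"ay":0,"az":0,"jaw":0},{"tx":0,"ty":0,"tz":0,"ax":0,"ay":0,"az":0,"jaw":0}]';  python3 -m inch '[{"tx":0,"ty":0,"tz":-0.5,"ax":0,"ay":0,"az":0,"jaw":0},{"tx":0,"ty":0,"tz":-4,"ax":0,"ay":0,"az":0,"jaw":0},{"tx":0,"ty":0,"tz":-5,"ax":0,"ay":0,"az":0,"jaw":0},{"tx":0,"ty":0,"tz":-5,"ax":0,"ay":0,"az":0,"jaw":0},{"tx":0,"ty":4,"tz":-4,"ax":0,"ay":0,"az":0,"jaw":0},{"tx":0,"ty":4.5,"tz":0,"ax":0,"ay":0,"az":0,"jaw":0},{"tx":0,"ty":4.5,"tz":0,"ax":0,"ay":0,"az":0,"jaw":0},{"tx":0,"ty":4.5,"tz":0,"ax":0,"ay":0,"az":0,"jaw":0},{"tx":0,"ty":0,"tz":0,"ax":0,"ay":0,"az":0,"jaw":0},{"tx":0,"ty":0,"tz":0,"ax":0,"ay":0,"az":0,"jaw":0}]'
python3 - <<'E'
from h import *
im,d,c=look('wrist','w2.png')
O=np.array([582.7,-68.3]);a=.3027
R=np.array([[np.cos(a),-np.sin(a)],[np.sin(a),np.cos(a)]])
P=pts(d,c,np.ones(d.shape,bool));Q=(P[:,:2]-O)@R
for n,x,y in [('FR',-4,-75),('FL',-4,75),('NL',-120,75),('NR',-120,-75)]:
    k=(abs(Q[:,0]-x)<5)&(abs(Q[:,1]-y)<6); print(n,k.sum(),np.percentile(P[k,2],[10,50,90]).round(1) if k.any() else '')
E
```

```text
t: 10.0
ee_pos: [601.6, -141.0, 34.9]
orientation: [-2.531, 1.861, -0.001]
ft_force: [-7.6, 0.7, 23.3]
width: 0.8
t: 11.25
ee_pos: [435.1, -193.3, 217.9]
orientation: [-2.53, 1.862, -0.002]
ft_force: [0.2, 0.2, -0.1]
width: 0.6
FR 0 
FL 0 
NL 280 [30.8 50.3 53.1]
NR 168 [50.8 52.8 54.7]
```

View pics/w2.png

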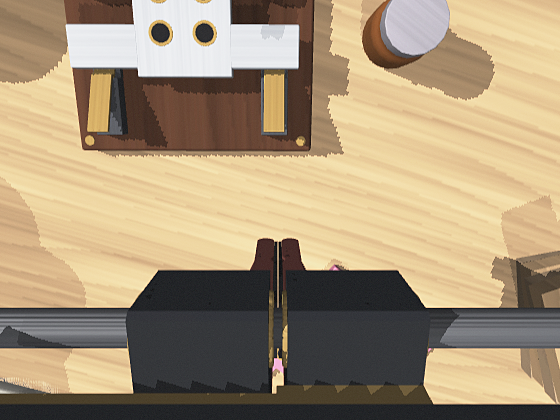

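```bash
python3 - <<'E'
from h import *
O=np.array([582.7,-68.3]);a=.3027
R=np.array([[np.cos(a),-np.sin(a)],[np.sin(a),np.cos(a)]])
for cam in ['top','scene']:
    im,d,c=look(cam)
    P=pts(d,c,np.ones(d.shape,bool));Q=(P[:,:2]-O)@R
    for n,x,y in [('FR',-4,-75),('FL',-4,75),('NL',-120,75),('NR',-120,-75)]:
        k=(abs(Q[:,0]-x)<5)&(abs(Q[:,1]-y)<6); print(cam,n,k.sum(),np.percentile(P[k,2],[10,50,90]).round(1) if k.any() else '')
    crop=im[120:280,240:420] if cam=='top' else im[150:330,150:350]
    cv2.imwrite(f'pics/{cam}2.png',cv2.resize(crop[:,:,::-1],None,fx=3,fy=3))
im,d,c=look('top')
for m in masks_of('top','plate'):
    p=pts(d,c,m['pixels']);p=p[abs(p[:,2]-46)<4]
    if len(p)>500: print(cv2.minAreaRect(p[:,:2].astype(np.float32)))
E
```

```text
top FR 19 [33.5 35.  37.2]
top FL 25 [30.7 55.1 56.8]
top NL 21 [50.2 51.3 54.1]
top NR 30 [ 50.6  54.2 549.6]
scene FR 18 [-754.1   32.2   34.3]
scene FL 16 [51.3 53.4 54.8]
scene NL 14 [46.5 50.  52.2]
scene NR 64 [ 50.6 524.6 543.5]
((582.693115234375, -67.8816909790039), (163.69061279296875, 191.36395263671875), 17.06814956665039)
```

View pics/top2.png

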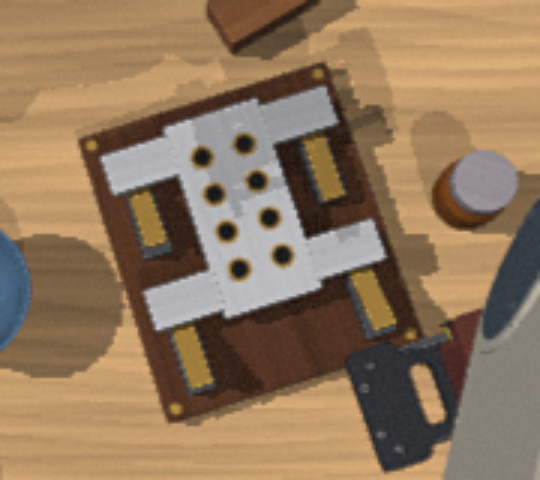

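The far right shim lies flat at 35 mm. The other three still stand at about 50 to 55 mm, and the plate has not moved.

```bash
python3 -c "
from workcell import ctrl; print(ctrl.close_job())"
```

```text
the job is handed in; nothing more can be done
None
```

The far right corner is the one that rocks. I pressed its shim down flat and handed the job in at about 11.5 s.

- **Finding the corner:** I pressed the near right ear first, and it was firm, yielding about 0.2 mm at 26 N. The far right ear gave way by about 2 to 3 mm at 6 to 7 N and was down about 3.5 mm at 15 N. Since only one corner rocks, I did not press the two left ears.
- **Pressing the shim:** I pushed the far right shim down to its hard stop, with the fingertips at 35 mm height and 23 N, then drew the arm well clear.
- **Last checks:** The top camera put the flat shim's tip at 35 mm and the other three at 51 to 55 mm, still standing. The plate's centre and angle matched the start within about 1 mm and 0.3 degrees. The bowl, jar and block were not touched.
- **Readings that disagreed:**
  - The scene camera read the flat shim about 3 mm lower.
  - The scene camera and a few top camera points at the near right shim hit the arm instead, so I took that shim from the wrist camera, which read 53 mm.

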